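# Lock the creasing press's stop screw with its jam nut

## Task

The depth of the small creasing press is set; lock it. Put the yellow keeper plate fully down over the stop screw's square head, with its tail between the two steel pins, so that the screw is held, and then turn the nut by its red handle clockwise (seen from above) until it is firmly jammed, without overtightening it and without the screw losing its setting. Leave the keeper on and the knife, tape roll and sharpener where they are.

Things in the scene. Friction and masses are not known exactly. Their poses are not given: they have to be found in the camera images.
- press: Small creasing press fixed to the table: grey base 170 x 130 x 12 mm, green bridge (top 45 mm up) with the upright stop screw. Origin on the screw's axis at table height, z up; x points from the screw to the middle of two upright steel pins (10 mm diameter, 15 mm clear gap, tops 83 mm up) 70 mm from the axis. A green block between the pins, 70 mm up, bears the keeper's tail.
- seat (a point): Point on the stop screw's axis at the top of its round collar (34 mm diameter), 70 mm above the table, axes as the press: the keeper's underside lies here when fully down. Above it stands the brass square head: 20 mm square and 17 mm tall, then a 16.5 mm square pilot 5 mm tall (top 92 mm above the table). At screw setting 0 the square's sides are parallel to the press's x and y axes.
- stop_screw (a joint): Setting of the stop screw, rad, clockwise from above positive; 0 is the wanted setting, and it starts within 0.04 of it. It turns easily in the press (0.06 N m), more easily than the nut turns on it (0.12 N m), so an unheld screw goes round with the nut. With the keeper on, 0.1 to 0.2 rad of play and give remain; the setting counts as kept within 0.25.
- nut_load (a joint): How far the jam nut is wound up after meeting its seat, rad; reads 0 while the nut still runs freely, also when it just touches. Winding up takes 0.35 N m plus 20 N m per rad, clockwise on the handle; on release it springs back to 0.0175 at most and stays there. Firmly jammed is above 0.010 after release, wanted torque about 0.65 to 1.1 N m (9 to 14 N across the handle); above 0.055 (about 1.45 N m, 19 N) the nut is overtightened.
- nut_handle (a point): Top centre of the red upright handle post (16 mm diameter, 46 mm tall, top 106 mm above the table, standing on a black lever arm whose top is 60 mm above the table) at 75 mm from the screw's axis; it moves with the nut, on a circle round the axis, at constant height (the thread's rise is negligible). The nut must run clockwise by 0.5 to 1.1 rad before it meets its seat; how far differs each time and is not shown.
- keeper: Yellow steel keeper plate, loose, 0.14 kg, lying flat. Origin at the underside, at the centre of its square hole (21.6 mm, bevelled 2 mm outwards at the underside) in a 44 x 44 x 8 mm plate. Its x axis points along its tail (12 mm wide, 8 mm thick, ends at x = 84 mm). Upright grip fin on top of the tail: 26 mm long in x, centred at x = 38 mm, 10 mm thick in y, from 8 to 38 mm above the underside. On the press its x axis points as the press's x axis.
- knife: Red utility knife with blue end, 150 x 24 x 16 mm, lying loose, blade retracted; not to be moved. Origin at the centre of its underside, x along it.
- tape_roll: White roll of tape, 64 mm diameter, 19 mm high, lying loose; not to be moved. Origin at the centre of its underside.
- sharpener: Dark metal pencil sharpener, 26 x 16 x 13 mm, loose; not to be moved. Origin at the centre of its underside.
There are look-alikes about, which are no part of the job. Several things have the shape of the press; the one meant has the colours described above.

How it is judged:
By the outcome, as a careful person would: the job done as asked, in the order asked, and still so for the second after the job is handed in, with the robot touching nothing.
It also fails if it takes over 67 s, if anything falls off the work surface, if the arm or the gripper's body presses on something with over 40 N, if the wrist force passes 120 N, or if a joint passes its speed limit or range.

## Robot

A 6-joint arm with a two-finger parallel gripper is mounted at the origin on the work surface. World frame = base frame: x ahead of the robot, y to its left, z up, the work surface at z = 0. Lengths are in m, angles in rad, forces in N, time in s.
With the tool pointing down it reaches from about 0.325 to 0.75 m from the base axis. Payload 7.6 kg.
Tool frame: the origin (TCP) lies between the finger pads; the fingertips stand 25 mm ahead of it and the grasp point (between the pads) lies 6 mm ahead of it (ctrl.finger_overhang is the distance from the TCP to the fingertips, in m); z points along the fingers, y is the direction in which the jaws open and shut (so a half turn about z gives the same grasp; the last joint's range is limited). The gripper opens to 85 mm and grips with 20 to 120 N. Pads are 22 mm wide; open, the fingers measure 114 mm over their backs; the gripper's body (76 mm by 85 mm) begins 54 mm behind the grasp point. The pads swing forward as they close: fully open they stand 13 mm farther back than shut.
Start: joints at [-1.384, 0.052, 1.401, -0, 1.689, -0.07], TCP at [0.133, -0.508, 0.256] pointing down, gripper open.
Joint ranges: [-2.9, 2.9], [-0.91, 2.17], [0.12, 2.37], [-1.06, 4.2], [0.26, 2.73], [-2.93, 2.93]. Speed limits (rad/s): [2.57, 2.57, 3.01, 3.14, 3.14, 3.14].

## Interface

Orientations are given as a unit quaternion [x, y, z, w].
In Python, from workcell import ctrl, eyes gives the robot as it stands. The module is installed in compiled form; this text tells all that it offers.
- The arm moves only by the shell command python3 -m creep 'ROWS'. ROWS is a JSON object of lists of equal length, an entry for each row: "travel": the shift along the tool's x, y, z in mm, a list of three; "delta_rot": the turn, a rotation vector about the tool's x, y, z in degrees, a list of three; "grip": the finger opening in mm, from 0 to 85.4. A call has 1 to 20 rows; each row is the pose to reach, as a shift and turn from the pose commanded when the call began, along the tool's axes at that moment; what a row does not reach only later rows make up. A row lasts 1/8 s, in which the tool goes at most 62.5 mm and 10.7 degrees, less where a joint would pass 70% of its speed; a pose out of reach is approached as far as the arm can. A call with a gripper value outside its range is refused whole. The fingers move at their own pace and stop on an object; the grip force is fixed at half the most. Time passes only in rows, so rows that repeat a pose let the fingers close. It gives the time, the measured TCP pose, the force and the opening at its end, in the units of the state.
- ctrl.get_obs(): the state, without advancing time (a new reading comes with each control period).
- eyes.get_image(name): name is "side" or "top"; returns (picture, depth): 480x640x3 uint8, red, green, blue; 480x640 float32, m along the optical axis (not along the pixel's ray), 0 where there is no reading.
- eyes.camera_params(name): a dict with "fx", "fy", "cx", "cy" (pixels), "pose" (4x4, takes a point from camera to world coordinates). Camera axes: x right, y up, looking along -z (the intrinsics and any distortion apply to the point x, -y, -z); pixel columns grow to the right and rows downward; lengths in m; the calibration is good to about 2 mm. A picture is of the moment at which its call begins. camera_params takes no time and is no camera call.
- ctrl.sign_off(): hands the job in, once; it reports no verdict.
The state is a dict: "clock": time; "q": joint angles; "qd": joint speeds; "joint_torque": joint torques, N m; "position": TCP position; "tcp_rot": TCP orientation; "ft_force": force on the tool from outside, world axes, zero at the start; "ft_torque": the same for the moment, N m; "grip_width": finger opening in m.
Only numpy, scipy, OpenCV 4.12 (cv2) and the standard library are available. Lean on these libraries where they do the work, as an engineer would, in place of code of your own. Each camera call takes 0.05 s, during which the arm holds its last target. There are 200 camera calls.

## Working session

There is one attempt and no reset: what is moved stays moved. The work goes in short steps, Python scripts to look and compute and a shell command to move; the robot and the scene stay as the last step left them, time stands still between calls to the robot, and variables do not carry over. Pictures are saved under pics/ and viewed, about 8 in all and at most 12, crops included, and the job is handed in when it is done.

```bash
mkdir -p pics
cat > h.py <<'E'
import numpy as np,cv2,json
from workcell import ctrl,eyes
def shot(n,tag):
    im,d=eyes.get_image(n); np.savez(f'pics/{tag}.npz',im=im,d=d); cv2.imwrite(f'pics/{tag}.png',im[...,::-1]); return im,d
def ray(n,u,v):
    p=eyes.camera_params(n); T=np.array(p['pose']); r=np.array([(u-p['cx'])/p['fx'],-(v-p['cy'])/p['fy'],-1.]); return T[:3,3],T[:3,:3]@r
def onz(n,u,v,z):
    o,r=ray(n,u,v); return o+r*(z-o[2])/r[2]
def pt(n,u,v,d):
    o,r=ray(n,u,v); return o+r*d
def proj(n,P):
    p=eyes.camera_params(n); T=np.array(p['pose']); c=T[:3,:3].T@(np.array(P)-T[:3,3]); return p['cx']+p['fx']*c[0]/-c[2], p['cy']-p['fy']*c[1]/-c[2]
E
python3 - <<'E'
from h import *
a,_=shot('top','t0'); b,_=shot('side','s0')
for n in('top','side'): print(eyes.camera_params(n))
print(ctrl.get_obs())
E
```

```text
{'fx': 504.6628974482893, 'fy': 504.6628974482893, 'cx': 318.77404127186344, 'cy': 236.43508821358026, 'pose': array([[-0.0165141 ,  0.99807438, -0.05978974,  0.48966203],
       [-0.99976515, -0.01564365,  0.0149974 , -0.04470346],
       [ 0.01403319,  0.06002337,  0.99809832,  1.06023057],
       [ 0.        ,  0.        ,  0.        ,  1.        ]])}
{'fx': 482.77847838370445, 'fy': 482.77847838370445, 'cx': 314.6263144465087, 'cy': 226.96536590989342, 'pose': array([[ 0.96612857,  0.20314779, -0.15914321,  0.41748901],
       [-0.25799339,  0.74620631, -0.61369012, -0.54312005],
       [-0.00591613,  0.63396145,  0.77334202,  0.69725453],
       [ 0.        ,  0.        ,  0.        ,  1.        ]])}
{'clock': 0.1, 'q': array([-1.38427492e+00,  5.27766589e-02,  1.40161531e+00, -2.23776981e-06,
        1.68859278e+00, -7.03153979e-02]), 'qd': array([ 0.00048247, -0.00114299, -0.00400736, -0.00094417, -0.00137654,
       -0.00066961]), 'joint_torque': array([ 1.85001940e-03, -3.82581246e+01, -3.60983562e+01, -8.49965517e-06,
        4.79044800e-03, -1.30045743e-05]), 'position': array([ 0.13333299, -0.50754978,  0.25555909]), 'tcp_rot': array([ 9.91765459e-01,  1.28065567e-01, -4.15290898e-05, -6.94809147e-04]), 'ft_force': array([ 0.4732351 ,  0.38424312, -1.03239783]), 'ft_torque': array([-0.0489282 , -0.00397084,  0.01556329]), 'grip_width': 0.08541475597171679}
```

View pics/t0.png

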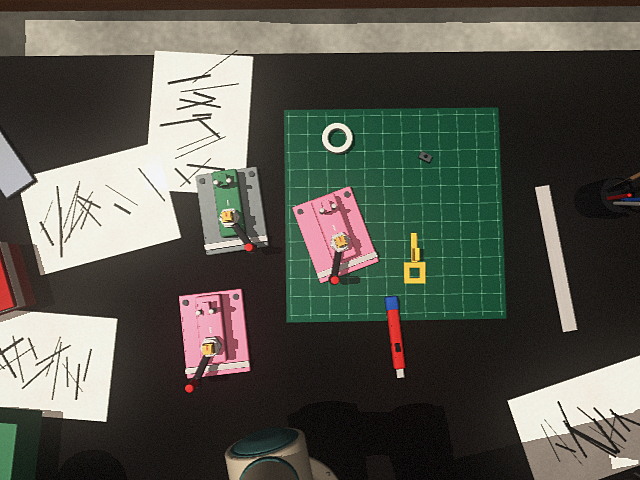

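View pics/s0.png

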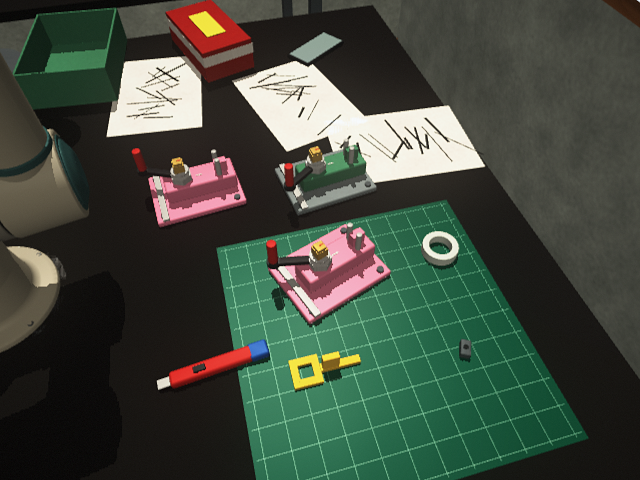

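Candidates for the press are grey/green at top (229,217) and pink at (340,242) and (208,347). By its colours the first is the one. The keeper is the only yellow plate, at (414,272), and the nut handle is the red dot at (249,247). Now a close crop and measurements.

Run:
```python
from h import *
T=np.load('pics/t0.npz');S=np.load('pics/s0.npz')
def comps(n,im,lo,hi,roi,mn=8):
    h=cv2.cvtColor(im,cv2.COLOR_RGB2HSV); m=cv2.inRange(h,lo,hi); k=np.zeros_like(m); u0,v0,u1,v1=roi; k[v0:v1,u0:u1]=m[v0:v1,u0:u1]
    N,l,s,c=cv2.connectedComponentsWithStats(k)
    return [(s[i].tolist(),c[i].round(1),l==i) for i in range(1,N) if s[i][4]>=mn]
# keeper
for n,Z,roi in(('top',T,(395,225,435,290)),('side',S,(280,340,370,395))):
    for s,c,m in comps(n,Z['im'],(20,120,80),(35,255,255),roi):
        print(n,'yellow',s,c,'z rng',[pt(n,u,v,Z['d'][v,u])[2].round(3) for v,u in np.argwhere(m)[::max(1,s[4]//8)]])
for n,Z,roi in(('top',T,(235,235,265,260)),('side',S,(275,155,300,195))):
    for s,c,m in comps(n,Z['im'],(0,150,80),(6,255,255),roi): print(n,'red',s,c)
tc=cv2.resize(T['im'][160:262,190:275],None,fx=5,fy=5,interpolation=cv2.INTER_CUBIC)
kc=cv2.resize(T['im'][225:290,395:435],None,fx=7.8,fy=7.8,interpolation=cv2.INTER_CUBIC)[:510]
out=np.zeros((510,750,3),np.uint8); out[:,:425]=tc; out[:kc.shape[0],430:430+kc.shape[1]]=kc
cv2.imwrite('pics/c1.png',out[...,::-1])
sc=cv2.resize(S['im'][130:220,270:385],None,fx=6,fy=6,interpolation=cv2.INTER_CUBIC)
cv2.imwrite('pics/c2.png',sc[...,::-1])
```

```text
top yellow [403, 233, 23, 51, 559] [414.4 264.2] z rng [np.float64(0.005), np.float64(0.005), np.float64(0.04), np.float64(0.009), np.float64(0.011), np.float64(0.009), np.float64(0.006), np.float64(0.009), np.float64(0.005)]
side yellow [288, 351, 73, 40, 1277] [318.7 367.4] z rng [np.float64(0.038), np.float64(0.008), np.float64(0.039), np.float64(0.01), np.float64(0.006), np.float64(0.007), np.float64(0.01), np.float64(0.008), np.float64(0.003)]
top red [245, 243, 8, 8, 55] [248.3 246.7]
side red [284, 163, 9, 23, 167] [288.6 173.7]
```

View pics/c1.png

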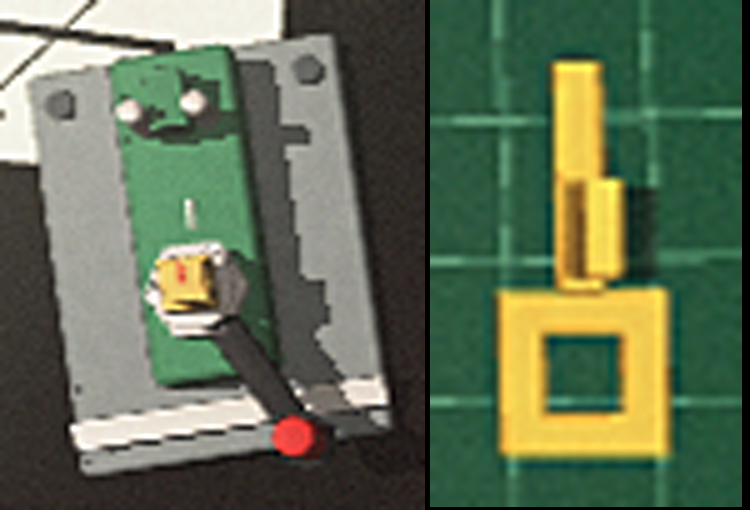

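View pics/c2.png

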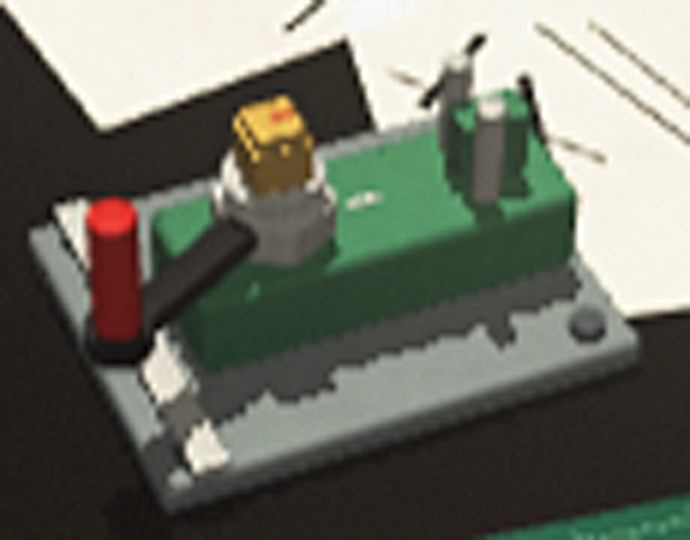

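The crop confirms the choice: only this press has the grey base and green bridge. Pins are at crop (129,111) and (193,102), head top at (184,283), handle at (294,437), and the keeper's plate and tail are clear. Next I compute poses from both views.

Run:
```python
from h import *
from scipy.spatial.transform import Rotation as R
T=np.load('pics/t0.npz')
c1=lambda x,y:((x+.5)/5-.5+190,(y+.5)/5-.5+160)
k1=lambda x,y:((x-430+.5)/7.8-.5+395,(y+.5)/7.8-.5+225)
c2=lambda x,y:((x+.5)/6-.5+270,(y+.5)/6-.5+130)
f=lambda a:np.round(np.asarray(a)*1000,1)
ang=lambda a,b:np.degrees(np.arctan2(b[1]-a[1],b[0]-a[0]))
for nm,z,t,s in(('pinL',.083,(129,111),(457,62)),('pinR',.083,(193,102),(489,107)),('head',.092,(184,283),(272,113)),('handle',.106,(294,437),(112,216))):
    print(nm,f(onz('top',*c1(*t),z)),f(onz('side',*c2(*s),z)))
b=[onz('top',*c1(*t),.012) for t in((32,78),(333,36),(395,430),(85,472))]
print('base',f(b),'long',ang(b[3],b[0]),ang(b[2],b[1]),'short',ang(b[1],b[0])-90, 'ctr',f(np.mean(b,0)))
# keeper
h=cv2.cvtColor(T['im'],cv2.COLOR_RGB2HSV); m=cv2.inRange(h,(18,120,70),(38,255,255))
pl=m.copy(); pl[:262]=0; pl[290:]=0; pl[:,:395]=0; pl[:,435:]=0
cs=max(cv2.findContours(pl,cv2.RETR_EXTERNAL,cv2.CHAIN_APPROX_NONE)[0],key=cv2.contourArea)
print(cv2.minAreaRect(cs))
q=[onz('top',*k1(*t),.008) for t in((497,290),(667,290),(669,457),(499,455))]
print('plate',f(q),f(np.mean(q,0)))
hc=onz('top',*k1(584,373),.008); tip=onz('top',*k1(577,62),.008); fin=onz('top',*k1(605,228),.038)
print('hole',f(hc),'tip',f(tip),ang(np.mean(q,0),tip),'fin',f(fin),ang(q[2],q[1]),ang(q[3],q[0]))
print(R.from_quat(ctrl.get_obs()['tcp_rot']).as_matrix().round(3))
```

```text
pinL [657.9 140.1  83. ] [657.9 138.4  83. ]
pinR [661.1 115.3  83. ] [661.2 115.   83. ]
head [589.4 117.6  92. ] [591.6 120.6  92. ]
handle [528.9  74.2 106. ] [530.4  74.  106. ]
base [[684.6 193.9  12. ]
 [700.6  68.2  12. ]
 [535.   44.   12. ]
 [519.7 172.4  12. ]] long 7.442153520373844 8.3126114289072 short 7.255928498691134 ctr [610.  119.6  12. ]
((414.0, 272.5), (21.0, 22.0), 90.0)
plate [[ 497.  -235.8    8. ]
 [ 496.3 -281.4    8. ]
 [ 451.7 -280.7    8. ]
 [ 453.  -235.2    8. ]] [ 474.5 -258.3    8. ]
hole [ 474.5 -258.5    8. ] tip [ 557.8 -259.     8. ] -0.48240161666109516 fin [ 512.5 -259.    38. ] -0.9830422382192768 -0.8257703801844306
[[ 0.967  0.254 -0.   ]
 [ 0.254 -0.967  0.001]
 [ 0.    -0.001 -1.   ]]
```

```bash
python3 -m creep '{"travel":[[430,-144,125],[430,-144,125],[430,-144,125],[430,-144,125],[430,-144,125],[430,-144,125],[430,-144,125],[430,-144,125],[430,-144,125],[430,-144,125],[430,-144,125],[430,-144,125]],"delta_rot":[[0,0,15.4],[0,0,15.4],[0,0,15.4],[0,0,15.4],[0,0,15.4],[0,0,15.4],[0,0,15.4],[0,0,15.4],[0,0,15.4],[0,0,15.4],[0,0,15.4],[0,0,15.4]],"grip":[40,40,40,40,40,40,40,40,40,40,40,40]}'; python3 -c "
from h import *
from scipy.spatial.transform import Rotation as R
print(ctrl.finger_overhang,R.from_quat(ctrl.get_obs()['tcp_rot']).as_matrix().round(4)[:,0])"
```

```text
clock: 1.6
position: [0.5122, -0.2601, 0.1318]
tcp_rot: [1.0, -0.007, 0.0, 0.0]
ft_force: [0.1, -0.7, 0.5]
grip_width: 0.0397
0.025 [ 9.999e-01 -1.330e-02  6.000e-04]
```

```bash
python3 -m creep '{"travel":[[0,0,45],[0,0,80],[0,0,93],[0,0,93],[0,0,93],[0,0,93],[0,0,93],[0,0,93],[0,0,93],[0,0,93]],"delta_rot":[[0,0,0],[0,0,0],[0,0,0],[0,0,0],[0,0,0],[0,0,0],[0,0,0],[0,0,0],[0,0,0],[0,0,0]],"grip":[40,40,40,40,0,0,0,0,0,0]}'
```

```text
clock: 2.85
position: [0.5137, -0.26, 0.0403]
tcp_rot: [1.0, -0.006, 0.001, 0.001]
ft_force: [-1.2, 0.2, 6.3]
grip_width: 0.0085
```

```bash
python3 -m creep '{"travel":[[0,0,-40],[0,0,-90],[0,0,-140],[0,0,-140],[0,0,-140]],"delta_rot":[[0,0,0],[0,0,0],[0,0,0],[0,0,0],[0,0,0]],"grip":[0,0,0,0,0]}'
python3 - <<'E'
from h import *
a,d=shot('side','s1')
cv2.imwrite('pics/s1c.png',cv2.resize(a[180:430,180:480],None,fx=2.4,fy=2.4,interpolation=cv2.INTER_CUBIC)[...,::-1])
o=ctrl.get_obs();print(o['position'],o['tcp_rot'],o['ft_force'])
E
```

```text
clock: 3.48
position: [0.5123, -0.259, 0.1772]
tcp_rot: [1.0, -0.006, -0.001, -0.0]
ft_force: [-0.2, 0.4, -1.9]
grip_width: 0.0087
[ 0.51194828 -0.25886639  0.17629186] [ 9.99980655e-01 -5.99558357e-03 -1.44920421e-03 -8.01791667e-04] [-0.81673115 -0.11411646 -2.43640963]
```

View pics/s1c.png

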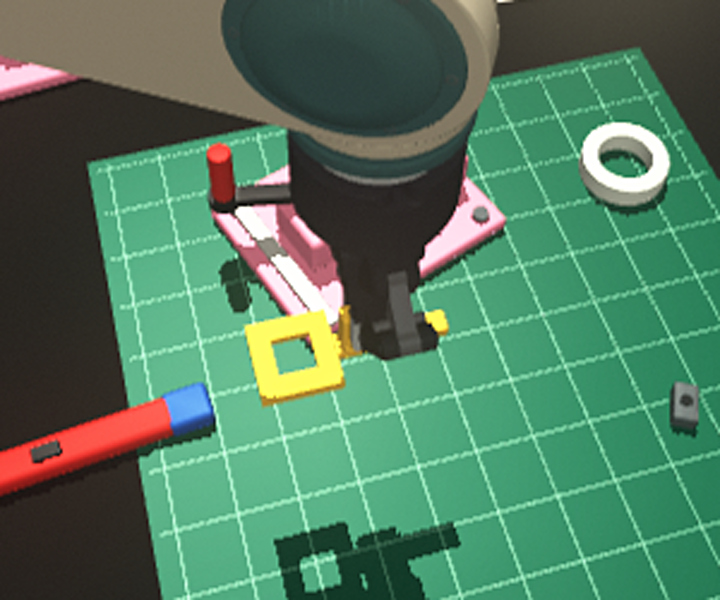

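The keeper is held squarely by its fin; its plate corners in the crop are (247,326), (325,311), (343,380) and (263,398).

Run:
```python
from h import *
c=[(247,326),(325,311),(343,380),(263,398)]
q=np.array([onz('side',180+(x+.5)/2.4-.5,180+(y+.5)/2.4-.5,.145) for x,y in c])*1000
print(q.round(1),q.mean(0).round(1), 'edges',np.linalg.norm(q-np.roll(q,1,0),axis=1).round(1))
e=q[1]-q[0]; print(np.degrees(np.arctan2(e[1],e[0])));e=q[2]-q[3]; print(np.degrees(np.arctan2(e[1],e[0])))
tip=onz('side',180+446.5/2.4-.5,180+322/2.4-.5,.145)*1000;print(tip)
d=np.load('pics/s1.npz')['d'];print([pt('side',u,v,d[v,u])[2].round(3) for u,v in((287,325),(300,343),(296,317))])
```

```text
[[ 453.4 -236.4  145. ]
 [ 496.1 -238.5  145. ]
 [ 494.6 -280.2  145. ]
 [ 452.3 -279.1  145. ]] [ 474.1 -258.6  145. ] edges [42.7 42.8 41.7 42.3]
-2.830285717624755
-1.3888287297753579
[ 557.16792593 -261.66659035  145.        ]
[np.float64(0.146), np.float64(0.146), np.float64(0.147)]
```

```bash
python3 -m creep '{"travel":[[16,-55,-10],[32,-110,-10],[48,-165,-10],[64,-220,-10],[80,-275,-10],[96,-330,-10],[110.5,-384,-10],[110.5,-384,-10],[110.5,-384,-10],[110.5,-384,-10],[110.5,-384,-10]],"delta_rot":[[0,0,-1],[0,0,-2],[0,0,-3],[0,0,-4],[0,0,-6],[0,0,-7],[0,0,-8.5],[0,0,-8.5],[0,0,-8.5],[0,0,-8.5],[0,0,-8.5]],"grip":[0,0,0,0,0,0,0,0,0,0,0]}'
python3 - <<'E'
from h import *
a,d=shot('side','s2');b,_=shot('top','t2')
x=cv2.resize(a[90:220,250:400],None,fx=4,fy=4,interpolation=cv2.INTER_CUBIC);y=cv2.resize(b[150:280,190:235],None,fx=4,fy=4,interpolation=cv2.INTER_CUBIC)
cv2.imwrite('pics/c3.png',np.hstack([x,y])[...,::-1])
o=ctrl.get_obs();print(o['position'],o['tcp_rot'],o['ft_force'])
E
```

```text
clock: 4.9
position: [0.6277, 0.1222, 0.1883]
tcp_rot: [0.998, 0.067, -0.0, 0.0]
ft_force: [-0.5, -0.9, -1.7]
grip_width: 0.0088
[0.62778866 0.12255795 0.18842007] [9.97716715e-01 6.75377650e-02 8.05471677e-05 2.72511925e-05] [ 0.65616562 -0.42324027 -1.88589757]
```

View pics/c3.png

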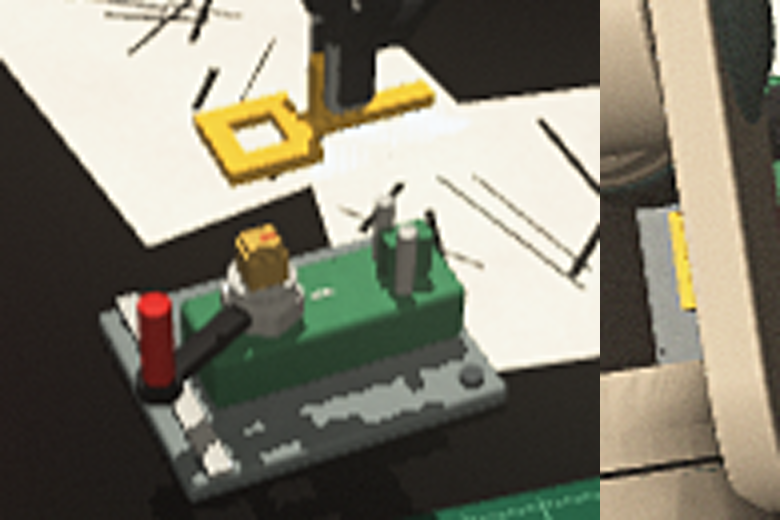

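Run:
```python
from h import *
a=np.load('pics/s2.npz')['im']
c=lambda x,y:(250+(x+.5)/4-.5,90+(y+.5)/4-.5)
f=lambda x,y,z:(onz('side',*c(x,y),z)*1000).round(1)
for t in((194,113),(283,93),(325,146),(233,172),(258,135)): print(t,f(*t,.157))
print('tip',f(433,88,.157),'head',f(256,235,.092),'pins',f(387,201,.083),f(408,230,.083))
h=cv2.cvtColor(a,cv2.COLOR_RGB2HSV)
m=cv2.inRange(h,(18,120,60),(38,255,255)); m[:110]=0;m[137:]=0;m[:,:295]=0;m[:,360:]=0
v,u=np.nonzero(m);print(u.min(),u.max(),v.min(),v.max())
# hole centroid = non-yellow blob inside
cs,hi=cv2.findContours(m,cv2.RETR_CCOMP,cv2.CHAIN_APPROX_NONE)
for k,x in zip(cs,hi[0]):
    if x[3]>=0 and len(k)>8:
        M=cv2.moments(k);print('hole px',M['m10']/M['m00'],M['m01']/M['m00'],M['m00'])
        for z in(.149,.157):print(onz('side',M['m10']/M['m00'],M['m01']/M['m00'],z)*1000)
big=cv2.resize(a[90:150,290:370],None,fx=9,fy=9,interpolation=cv2.INTER_CUBIC);cv2.imwrite('pics/c4.png',big[...,::-1])
```

```text
(194, 113) [565.  135.4 157. ]
(283, 93) [606.9 138.7 157. ]
(325, 146) [614.8  98.  157. ]
(233, 172) [571.7  91.8 157. ]
(258, 135) [588.5 113.1 157. ]
tip [672.9 124.2 157. ] head [589.3 121.4  92. ] pins [659.1 138.2  83. ] [662.5 115.5  83. ]
299 358 110 135
hole px 314.10493827160496 123.58024691358025 81.0
[590.84867222 122.24554722 149.        ]
[588.31904908 112.5366902  157.        ]
```

View pics/c4.png

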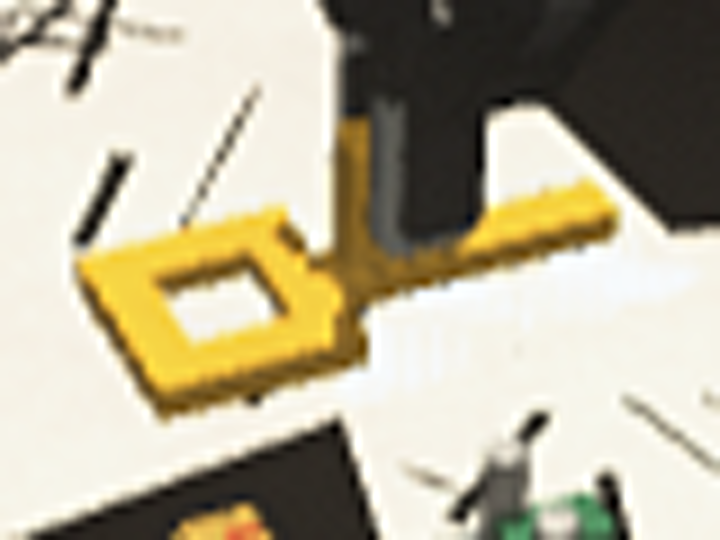

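Run:
```python
from h import *
for tag,poly in(('s2',[(78,262),(283,210),(350,345),(160,392)]),('s1',None)):
    Z=np.load(f'pics/{tag}.npz')
    if poly: P=np.array([(290+(x+.5)/9-.5,90+(y+.5)/9-.5) for x,y in poly])
    else: P=np.array([(180+(x+.5)/2.4-.5,180+(y+.5)/2.4-.5) for x,y in[(247,326),(325,311),(343,380),(263,398)]])
    h=cv2.cvtColor(Z['im'],cv2.COLOR_RGB2HSV); y=cv2.inRange(h,(18,120,130),(38,255,255))
    m=np.zeros((480,640),np.uint8); cv2.fillPoly(m,[P.round().astype(int)],255); m=cv2.erode(m,np.ones((3,3)))&y
    v,u=np.nonzero(m); pts=np.array([pt('side',a,b,Z['d'][b,a]) for a,b in zip(u,v) if Z['d'][b,a]>0])
    A=np.c_[pts[:,:2]-pts[:,:2].mean(0),np.ones(len(pts))]; co=np.linalg.lstsq(A,pts[:,2],rcond=None)[0]
    zt=np.median(pts[:,2]); print(tag,len(pts),'z',zt,'tilt',co, 'std',(pts[:,2]-A@co).std())
    for z in(zt-.002,zt): print(z,[(onz('side',a,b,z)*1000).round(1)[:2].tolist() for a,b in P])
# check depth bias on the press: table/bridge heights, side s0
S=np.load('pics/s0.npz')['d']; c2=lambda x,y:(int(270+x/6),int(130+y/6))
print([pt('side',*c2(*t),S[c2(*t)[1],c2(*t)[0]]).round(3).tolist() for t in((400,180),(240,250),(272,112),(280,105),(263,118))])
p=[.5903,.1185];print('axis px z70,92:',[np.round(proj('side',p+[z]),1) for z in(.07,.092)],[np.round(proj('top',p+[z]),1) for z in(.07,.092)])
```

```text
s2 222 z 0.1563584003044129 tilt [-0.0089661  -0.01548614  0.15625189] std 0.0011957685734987112
0.1543584003044129 [[565.4, 136.5], [608.9, 141.7], [610.3, 97.7], [571.2, 93.9]]
0.1563584003044129 [[564.8, 134.0], [608.2, 139.1], [609.6, 95.3], [570.6, 91.5]]
s1 712 z 0.14495117694619813 tilt [-0.04838575 -0.33242454  0.14405104] std 0.009681385706221018
0.14295117694619813 [[453.5, -235.3], [496.4, -237.4], [494.9, -279.2], [452.4, -278.2]]
0.14495117694619813 [[453.4, -236.4], [496.1, -238.5], [494.6, -280.1], [452.3, -279.1]]
[[0.636, 0.128, 0.045], [0.576, 0.1, 0.057], [0.592, 0.123, 0.091], [0.594, 0.123, 0.092], [0.587, 0.118, 0.094]]
axis px z70,92: [array([314.6, 158. ]), array([314.5, 149.3])] [array([227.8, 216.9]), array([225.9, 215.7])]
```

Keeper is about 1 mm short in y against the screw axis; everything else agrees within about 2 mm, which is inside the bevel's capture. I'll descend in steps and watch the force.

```bash
python3 -m creep '{"travel":[[0,-1,20],[0,-1,40],[0,-1,52],[0,-1,52],[0,-1,55],[0,-1,58],[0,-1,60],[0,-1,60],[0,-1,60]],"delta_rot":[[0,0,0],[0,0,0],[0,0,0],[0,0,0],[0,0,0],[0,0,0],[0,0,0],[0,0,0],[0,0,0]],"grip":[0,0,0,0,0,0,0,0,0]}'
```

```text
clock: 6.12
position: [0.6277, 0.1243, 0.1285]
tcp_rot: [0.998, 0.068, 0.0, 0.0]
ft_force: [-0.1, 0.1, -1.3]
grip_width: 0.0089
```

```bash
python3 -m creep '{"travel":[[0,0,2],[0,0,4],[0,0,6],[0,0,8],[0,0,8],[0,0,8]],"delta_rot":[[0,0,0],[0,0,0],[0,0,0],[0,0,0],[0,0,0],[0,0,0]],"grip":[0,0,0,0,0,0]}'
```

```text
clock: 6.88
position: [0.6283, 0.1242, 0.1204]
tcp_rot: [0.998, 0.068, 0.001, 0.0]
ft_force: [6.2, -1.6, -0.2]
grip_width: 0.0091
```

```bash
python3 -m creep '{"travel":[[0.8,0,0],[1,0,2],[1,0,4],[1,0,6],[1,0,8],[1,0,9],[1,0,9]],"delta_rot":[[0,0,0],[0,0,0],[0,0,0],[0,0,0],[0,0,0],[0,0,0],[0,0,0]],"grip":[0,0,0,0,0,0,0]}'
```

```text
clock: 7.75
position: [0.6285, 0.1243, 0.111]
tcp_rot: [0.998, 0.068, -0.0, 0.0]
ft_force: [2.4, -3.3, -0.8]
grip_width: 0.0085
```

```bash
python3 -m creep '{"travel":[[0.3,0.3,1],[0.3,0.3,2],[0.3,0.3,3],[0.3,0.3,4],[0.3,0.3,4]],"delta_rot":[[0,0,0],[0,0,0],[0,0,0],[0,0,0],[0,0,0]],"grip":[0,0,0,0,0]}'
```

```text
clock: 8.38
position: [0.6286, 0.1243, 0.1102]
tcp_rot: [0.998, 0.068, -0.0, 0.0]
ft_force: [-10.7, -3.7, 16.1]
grip_width: 0.0086
```

```bash
python3 -m creep '{"travel":[[0,0,-2],[0,0,-2],[0,0,-2],[0,0,-2],[0,0,-40],[0,0,-90],[0,0,-90],[-60,120,-90],[-60,120,-90],[-60,120,-90],[-60,120,-90]],"delta_rot":[[0,0,0],[0,0,0],[0,0,0],[0,0,0],[0,0,0],[0,0,0],[0,0,0],[0,0,-9],[0,0,-18],[0,0,-28],[0,0,-28]],"grip":[35,35,35,35,35,30,30,26,26,26,26]}'
python3 - <<'E'
from h import *
a,_=shot('side','s3');b,_=shot('top','t3')
x=cv2.resize(a[110:230,260:400],None,fx=3,fy=3,interpolation=cv2.INTER_CUBIC);y=cv2.resize(b[160:260,190:285],None,fx=3.6,fy=3.6,interpolation=cv2.INTER_CUBIC)
cv2.imwrite('pics/c5.png',np.hstack([x,y])[...,::-1])
o=ctrl.get_obs();print(o['clock'],o['position'],o['tcp_rot'],o['ft_force'],o['grip_width'])
E
```

```text
clock: 9.75
position: [0.5855, -0.0036, 0.1966]
tcp_rot: [0.952, 0.306, -0.0, -0.0]
ft_force: [0.6, 0.1, -0.4]
grip_width: 0.026
9.85 [ 0.58587109 -0.00223022  0.1967375 ] [ 9.52036533e-01  3.05984178e-01 -2.81363541e-04 -2.09855730e-04] [ 0.04325776  0.2711106  -0.20074347] 0.026068657243465344
```

View pics/c5.png

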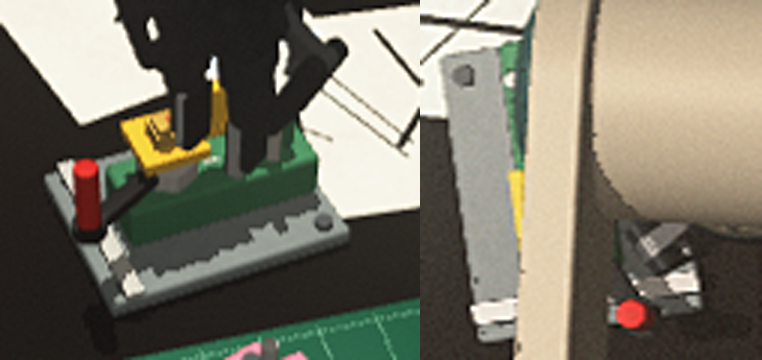

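```bash
python3 -m creep '{"travel":[[0,-50,0],[-1.5,-95,0],[-1.5,-95,25],[-1.5,-95,50],[-1.5,-95,50],[-1.5,-95,50]],"delta_rot":[[0,0,0],[0,0,0],[0,0,0],[0,0,0],[0,0,0],[0,0,0]],"grip":[26,26,26,26,26,26]}'
python3 - <<'E'
from h import *
a,_=shot('side','s4')
cv2.imwrite('pics/c6.png',cv2.resize(a[110:230,240:400],None,fx=4,fy=4,interpolation=cv2.INTER_CUBIC)[...,::-1])
o=ctrl.get_obs();print(o['clock'],o['position'],o['tcp_rot'],o['ft_force'],o['grip_width'])
E
```

```text
clock: 10.6
position: [0.5295, 0.0738, 0.1482]
tcp_rot: [0.952, 0.307, 0.001, 0.0]
ft_force: [-0.0, 0.8, 0.9]
grip_width: 0.0258
10.65 [0.52973863 0.0737007  0.14858723] [9.51620120e-01 3.07275408e-01 9.53174337e-04 2.48654136e-04] [ 0.52384572  0.09240211 -0.01547717] 0.025925852953664716
```

View pics/c6.png

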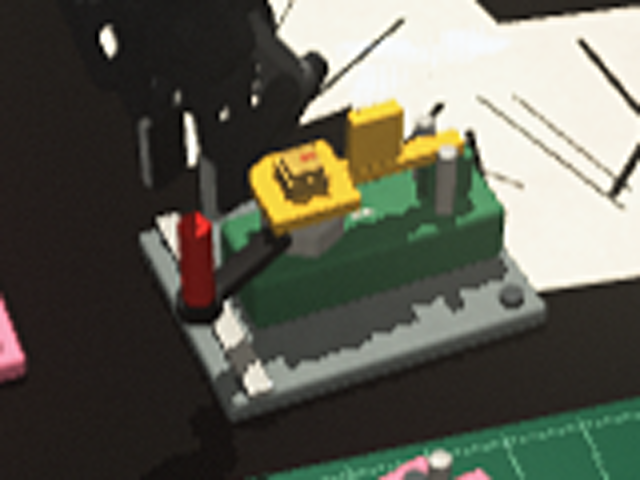

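The keeper is flat with its tail between the pins, and the fingers straddle the post. Lowering.

```bash
python3 -m creep '{"travel":[[0,0,15],[0,0,30],[0,0,40],[0,0,48],[0,0,52],[0,0,52]],"delta_rot":[[0,0,0],[0,0,0],[0,0,0],[0,0,0],[0,0,0],[0,0,0]],"grip":[26,26,26,26,26,26]}'
```

```text
clock: 11.4
position: [0.529, 0.0733, 0.0951]
tcp_rot: [0.952, 0.307, -0.0, 0.0]
ft_force: [-0.2, -0.2, 0.8]
grip_width: 0.0258
```

```bash
python3 -m creep '{"travel":[[0.2,-5.3,0],[0.7,-10.5,0],[1.6,-15.7,0],[2.9,-20.8,0],[4.6,-25.8,0],[6.5,-30.7,0],[6.5,-30.7,0]],"delta_rot":[[0,0,4],[0,0,8],[0,0,12],[0,0,16],[0,0,20],[0,0,24],[0,0,24]],"grip":[26,26,26,26,26,26,26]}'; python3 -c "
from h import *
o=ctrl.get_obs();p=o['position']*1000-[590.3,118.6,0];f=o['ft_force'];r=np.hypot(*p[:2]);t=np.array([p[1],-p[0]])/r
print(r,np.degrees(np.arctan2(p[1],p[0])),'tang',f[:2]@t,'rad',f[:2]@p[:2]/r,2*np.degrees(np.arctan2(o['tcp_rot'][1],o['tcp_rot'][0])))"
```

```text
clock: 12.28
position: [0.5165, 0.1021, 0.0958]
tcp_rot: [0.995, 0.103, 0.0, 0.0]
ft_force: [0.4, -0.2, 0.9]
grip_width: 0.0259
75.595559536076 -167.39566327254823 tang -0.29313732708046897 rad -0.30004264185966134 11.86600210916325
```

```bash
cat > ft.py <<'E'
from h import *
o=ctrl.get_obs();p=o['position']*1000-[590.3,118.6,0];f=o['ft_force'];r=np.hypot(*p[:2]);t=np.array([p[1],-p[0]])/r
print('r',r.round(1),'ang',np.degrees(np.arctan2(p[1],p[0])).round(2),'tang',(f[:2]@t).round(1),'rad',(f[:2]@p[:2]/r).round(1),'yaw',(2*np.degrees(np.arctan2(o['tcp_rot'][1],o['tcp_rot'][0]))).round(2))
E
python3 -m creep '{"travel":[[0,-2.6,0],[0.2,-5.3,0],[0.4,-7.9,0],[0.7,-10.5,0],[1.1,-13.1,0],[1.1,-13.1,0]],"delta_rot":[[0,0,2],[0,0,4],[0,0,6],[0,0,8],[0,0,10],[0,0,10]],"grip":[26,26,26,26,26,26]}'; python3 ft.py
```

```text
clock: 13.02
position: [0.5149, 0.1149, 0.0956]
tcp_rot: [1.0, 0.017, 0.0, 0.0]
ft_force: [-0.3, -1.4, 0.6]
grip_width: 0.0259
r 75.4 ang -177.21 tang -1.4 rad 0.4 yaw 1.9
```

```bash
python3 -m creep '{"travel":[[0,-1.3,0],[0,-2.6,0],[0.1,-4,0],[0.2,-5.3,0],[0.2,-5.3,0]],"delta_rot":[[0,0,1],[0,0,2],[0,0,3],[0,0,4],[0,0,4]],"grip":[26,26,26,26,26]}'; python3 ft.py
python3 -m creep '{"travel":[[0,-1.3,0],[0,-2.6,0],[0.1,-4,0],[0.2,-5.3,0],[0.2,-5.3,0]],"delta_rot":[[0,0,1],[0,0,2],[0,0,3],[0,0,4],[0,0,4]],"grip":[26,26,26,26,26]}'; python3 ft.py
```

```text
clock: 13.65
position: [0.5148, 0.1205, 0.0953]
tcp_rot: [1.0, -0.019, 0.0, -0.0]
ft_force: [0.1, -0.6, 1.0]
grip_width: 0.0259
r 75.5 ang 178.55 tang -0.6 rad -0.1 yaw -2.19
clock: 14.28
position: [0.5152, 0.1258, 0.0953]
tcp_rot: [0.999, -0.054, -0.0, -0.0]
ft_force: [-0.0, -1.3, -0.1]
grip_width: 0.026
r 75.5 ang 174.51 tang -1.3 rad -0.1 yaw -6.19
```

```bash
python3 -m creep '{"travel":[[0,-1.3,0],[0,-2.6,0],[0.1,-4,0],[0.2,-5.3,0],[0.3,-6.6,0],[0.3,-6.6,0]],"delta_rot":[[0,0,1],[0,0,2],[0,0,3],[0,0,4],[0,0,5],[0,0,5]],"grip":[26,26,26,26,26,26]}'; python3 ft.py
```

```text
clock: 15.02
position: [0.5162, 0.1324, 0.0953]
tcp_rot: [0.995, -0.098, -0.0, -0.0]
ft_force: [-0.3, -1.9, 0.9]
grip_width: 0.026
r 75.4 ang 169.49 tang -1.9 rad -0.0 yaw -11.19
```

```bash
python3 -m creep '{"travel":[[0,-1.3,0],[0,-2.6,0],[0.1,-4,0],[0.2,-5.3,0],[0.2,-5.3,0]],"delta_rot":[[0,0,1],[0,0,2],[0,0,3],[0,0,4],[0,0,4]],"grip":[26,26,26,26,26]}'; python3 ft.py
```

```text
clock: 15.65
position: [0.5174, 0.1375, 0.0952]
tcp_rot: [0.991, -0.132, -0.0, -0.0]
ft_force: [-0.7, -1.8, -0.3]
grip_width: 0.026
r 75.3 ang 165.47 tang -1.9 rad 0.2 yaw -15.19
```

```bash
python3 -m creep '{"travel":[[0,-1.3,0],[0,-2.6,0],[0.1,-4,0],[0.2,-5.3,0],[0.2,-5.3,0]],"delta_rot":[[0,0,1],[0,0,2],[0,0,3],[0,0,4],[0,0,4]],"grip":[26,26,26,26,26]}'; python3 ft.py
```

```text
clock: 16.27
position: [0.519, 0.1426, 0.0953]
tcp_rot: [0.986, -0.167, 0.0, -0.0]
ft_force: [-1.1, -1.0, 1.4]
grip_width: 0.0258
r 75.2 ang 161.42 tang -1.3 rad 0.8 yaw -19.19
```

```bash
python3 -m creep '{"travel":[[0,-1.3,0],[0,-2.6,0],[0.1,-4,0],[0.2,-5.3,0],[0.2,-5.3,0]],"delta_rot":[[0,0,1],[0,0,2],[0,0,3],[0,0,4],[0,0,4]],"grip":[26,26,26,26,26]}'; python3 ft.py
```

```text
clock: 16.9
position: [0.521, 0.1475, 0.0953]
tcp_rot: [0.98, -0.201, 0.0, -0.0]
ft_force: [-0.8, -0.9, 0.6]
grip_width: 0.0258
r 75.1 ang 157.38 tang -1.1 rad 0.4 yaw -23.2
```

```bash
python3 -m creep '{"travel":[[0,-1.3,0],[0,-2.6,0],[0.1,-4,0],[0.2,-5.3,0],[0.2,-5.3,0]],"delta_rot":[[0,0,1],[0,0,2],[0,0,3],[0,0,4],[0,0,4]],"grip":[26,26,26,26,26]}'; python3 ft.py
```

```text
clock: 17.52
position: [0.5232, 0.1523, 0.0953]
tcp_rot: [0.972, -0.235, 0.0, -0.0]
ft_force: [-1.0, -0.7, 0.1]
grip_width: 0.0261
r 75.0 ang 153.31 tang -1.1 rad 0.6 yaw -27.19
```

```bash
python3 -m creep '{"travel":[[0,-1.3,0],[0,-2.6,0],[0.1,-4,0],[0.2,-5.3,0],[0.2,-5.3,0]],"delta_rot":[[0,0,1],[0,0,2],[0,0,3],[0,0,4],[0,0,4]],"grip":[26,26,26,26,26]}'; python3 ft.py
```

```text
clock: 18.15
position: [0.5257, 0.1566, 0.0951]
tcp_rot: [0.963, -0.269, -0.0, 0.0]
ft_force: [-2.9, -3.1, 0.9]
grip_width: 0.0261
r 75.0 ang 149.56 tang -4.1 rad 0.9 yaw -31.21
```

Resistance has started. Now 2° at a time toward about 12 N.

```bash
python3 -m creep '{"travel":[[0,-0.7,0],[0,-1.3,0],[0,-2,0],[0,-2.6,0],[0,-2.6,0],[0,-2.6,0]],"delta_rot":[[0,0,0.5],[0,0,1],[0,0,1.5],[0,0,2],[0,0,2],[0,0,2]],"grip":[26,26,26,26,26,26]}'; python3 ft.py
```

```text
clock: 18.9
position: [0.5269, 0.1584, 0.095]
tcp_rot: [0.958, -0.286, -0.0, 0.001]
ft_force: [-2.2, -4.1, 1.5]
grip_width: 0.0261
r 74.9 ang 147.88 tang -4.7 rad -0.3 yaw -33.22
```

```bash
python3 -m creep '{"travel":[[0,-0.7,0],[0,-1.3,0],[0,-2,0],[0,-2.6,0],[0,-2.6,0],[0,-2.6,0]],"delta_rot":[[0,0,0.5],[0,0,1],[0,0,1.5],[0,0,2],[0,0,2],[0,0,2]],"grip":[26,26,26,26,26,26]}'; python3 ft.py
```

```text
clock: 19.65
position: [0.528, 0.1602, 0.0949]
tcp_rot: [0.953, -0.303, -0.001, 0.001]
ft_force: [-5.4, -6.6, 2.0]
grip_width: 0.0262
r 74.9 ang 146.26 tang -8.5 rad 0.8 yaw -35.23
```

```bash
python3 -m creep '{"travel":[[0,-0.7,0],[0,-1.4,0],[0,-2,0],[0,-2,0],[0,-2,0],[0,-2,0]],"delta_rot":[[0,0,0.5],[0,0,1],[0,0,1.5],[0,0,1.5],[0,0,1.5],[0,0,1.5]],"grip":[26,26,26,26,26,26]}'; python3 ft.py
```

```text
clock: 20.4
position: [0.529, 0.1615, 0.0948]
tcp_rot: [0.949, -0.315, -0.001, 0.002]
ft_force: [-6.1, -8.2, 1.9]
grip_width: 0.0261
r 74.8 ang 144.99 tang -10.2 rad 0.3 yaw -36.73
```

```bash
python3 -m creep '{"travel":[[0,-0.5,0],[0,-1,0],[0,-1,0],[0,-1,0],[0,-1,0]],"delta_rot":[[0,0,0.4],[0,0,0.8],[0,0,0.8],[0,0,0.8],[0,0,0.8]],"grip":[26,26,26,26,26]}'; python3 ft.py; python3 -c "
from h import *
for i in range(4): shot('top','x'); print(ctrl.get_obs()['ft_force'].round(1))"; python3 ft.py
```

```text
clock: 21.02
position: [0.5295, 0.1622, 0.0947]
tcp_rot: [0.947, -0.322, -0.001, 0.002]
ft_force: [-5.6, -9.7, 1.6]
grip_width: 0.0261
r 74.8 ang 144.4 tang -11.2 rad -1.1 yaw -37.53
[-6.3 -9.3  1.3]
[-6.5 -9.5  2.8]
[-6.5 -8.7  2.1]
[-7.1 -9.2  2. ]
r 74.8 ang 144.4 tang -11.6 rad 0.4 yaw -37.54
```

```bash
python3 -m creep '{"travel":[[0,2,0],[0,4,0],[0,6,0],[0,7.5,0],[0,7.5,0],[0,7.5,0]],"delta_rot":[[0,0,0],[0,0,0],[0,0,0],[0,0,0],[0,0,0],[0,0,0]],"grip":[26,26,26,26,26,26]}'; python3 ft.py
```

```text
clock: 21.98
position: [0.5258, 0.158, 0.0954]
tcp_rot: [0.947, -0.321, 0.0, -0.0]
ft_force: [-0.3, -0.8, -0.3]
grip_width: 0.0257
r 75.5 ang 148.59 tang -0.8 rad -0.1 yaw -37.47
```

Force is gone and the fingers are clear. Straight up, then away toward the start side, and look.

```bash
python3 -m creep '{"travel":[[0,0,-30],[0,0,-70],[0,0,-110],[0,0,-130],[40,60,-130],[80,120,-130],[110,170,-130],[140,220,-130],[170,270,-130],[170,310,-130],[170,310,-130],[170,310,-130],[170,310,-130],[170,310,-130],[170,310,-130]],"delta_rot":[[0,0,0],[0,0,0],[0,0,0],[0,0,0],[0,0,0],[0,0,0],[0,0,0],[0,0,0],[0,0,0],[0,0,0],[0,0,0],[0,0,0],[0,0,0],[0,0,0],[0,0,0]],"grip":[26,26,26,26,26,26,26,26,26,26,26,26,26,26,26]}'
python3 - <<'E'
from h import *
a,_=shot('side','s9');b,_=shot('top','t9')
x=cv2.resize(a[125:225,265:390],None,fx=3,fy=3,interpolation=cv2.INTER_CUBIC);y=cv2.resize(b[160:260,190:280],None,fx=3,fy=3,interpolation=cv2.INTER_CUBIC)
top=np.hstack([x,y]); bot=np.hstack([cv2.resize(a,(322,242)),cv2.resize(b,(323,242))])
cv2.imwrite('pics/c7.png',np.vstack([top,bot])[...,::-1])
E
```

```text
clock: 23.85
position: [0.4722, -0.1912, 0.2253]
tcp_rot: [0.947, -0.321, -0.0, 0.0]
ft_force: [-0.3, -1.0, -0.1]
grip_width: 0.0262
```

View pics/c7.png

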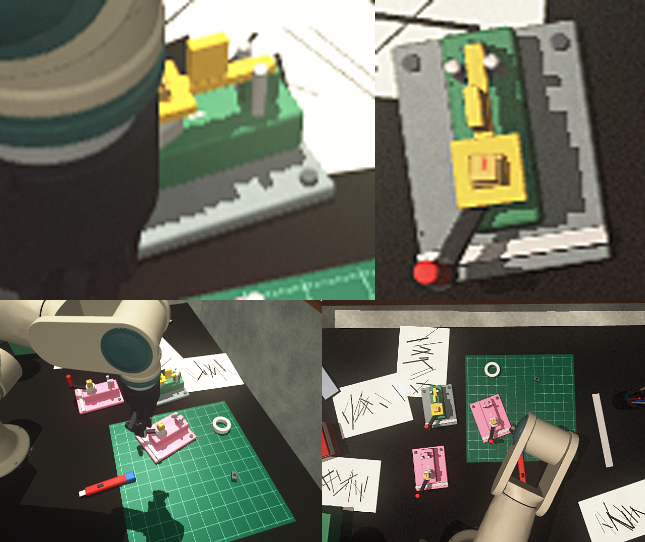

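The keeper is on with its tail between the pins. Last numeric check: handle angle, keeper height, and whether the loose items have shifted.

Run:
```python
from h import *
Z=np.load('pics/t9.npz');T=np.load('pics/t0.npz');S=np.load('pics/s9.npz');S0=np.load('pics/s0.npz')
h=cv2.cvtColor(Z['im'],cv2.COLOR_RGB2HSV); m=cv2.inRange(h,(0,150,80),(6,255,255));m[:240]=0;m[262:]=0;m[:,:195]=0;m[:,220:]=0
M=cv2.moments(m,True);p=onz('top',M['m10']/M['m00'],M['m01']/M['m00'],.106)*1000-[590.3,118.6,0];print('handle r,ang',np.hypot(*p[:2]),np.degrees(np.arctan2(p[1],p[0])))
y=cv2.inRange(h,(20,150,120),(35,255,255));y[:204]=0;y[230:]=0;y[:,:212]=0;y[:,242:]=0
v,u=np.nonzero(y);P=np.array([pt('top',a,b,Z['d'][b,a]) for a,b in zip(u,v)]);print('plate z med',np.percentile(P[:,2],[20,50,80]).round(4),'n',len(P)); print(cv2.minAreaRect(np.c_[u,v].astype(np.float32)))
diff=lambda A,B,r:np.abs(A['im'][r].astype(int)-B['im'][r]).mean()
print('tape',diff(Z,T,np.s_[118:158,318:358]),diff(S,S0,np.s_[228:270,418:462]),'sharp',diff(Z,T,np.s_[148:166,415:435]),diff(S,S0,np.s_[335:365,455:477]),'knife side',diff(S,S0,np.s_[335:392,155:272]))
```

```text
handle r,ang 74.5638194245174 152.71846466581957
plate z med [0.0766 0.0781 0.0798] n 382
((227.5589599609375, 215.69216918945312), (24.1198787689209, 22.864320755004883), 82.40535736083984)
tape 3.0027083333333335 31.698953823953826 sharp 3.3759259259259258 28.90707070707071 knife side 22.94222022292198
```

```bash
python3 - <<'E'
from h import *
S=np.load('pics/s9.npz')['im'];S0=np.load('pics/s0.npz')['im']
for nm,(v0,v1,u0,u1) in dict(knife=(335,395,152,274),tape=(228,270,418,462),sharp=(334,366,453,479)).items():
    r=cv2.matchTemplate(S[v0-15:v1+15,u0-15:u1+15],S0[v0:v1,u0:u1],cv2.TM_CCOEFF_NORMED);_,q,_,l=cv2.minMaxLoc(r);print(nm,'shift',l[0]-15,l[1]-15,round(q,2))
E
python3 -c "
from workcell import ctrl
print(ctrl.sign_off())"
```

```text
knife shift 0 0 0.99
tape shift 0 0 0.99
sharp shift 0 0 1.0
the job is handed in; nothing more can be done
None
```

The keeper plate is on the grey/green press and the nut is jammed. I handed the job in at about 24 s of the 67 s allowed.

- **Keeper:** it met firm resistance at the expected height. The last depth reading puts its top at 78 mm, so its underside is at 70 mm as wanted. The final picture shows the tail between the two pins.
- **Nut:** I turned the handle clockwise through about 1.2 rad of tool travel. Resistance rose to about 11.3 N (roughly 0.85 N m), inside the wanted 0.65 to 1.1 N m. I then let go and lifted clear.
- **Loose items:** the knife, tape roll and sharpener show no shift in the side view.

**Checks that disagreed or could not be made:**
- **Handle spring-back:** after release the handle came back about 4°. That matches the give in the keeper plus the nut's own spring-back, so I read it as still jammed. I could not measure the nut's load directly.
- **Screw setting:** I judged it only from the square head sitting inside the keeper, not by measuring it.
- **Camera disagreement:** before lowering, the side view put the keeper and the screw 2 to 5 mm apart in y, more than the arm's own reading did. The keeper seated with only light side forces anyway.

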